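Clamp a bearing ring on the tilted arbor with the knurled nut

TASK

Get the bearing ring ready for contour measurement: slide it fully home onto the tilted arbor, then put the knurled nut on over it. So as not to cross the thread, first turn the nut backward (anticlockwise as seen looking down on its top), resting on the end of the thread, until you feel the thread start drop, and only then screw it forward until the ring is clamped tight, and let go. Leave the fixture's tilt and the other things where they are and do not touch the measuring instrument.

Things in the scene. Friction and masses are not known exactly. Their poses are not given: they have to be found in the camera images.
- ring: Bearing inner ring, the workpiece: bright steel with a raceway groove round its outside. Outside diameter 48 mm, bore 38 mm, 14 mm thick, about 0.1 kg, both faces alike. Lies flat in the blue tray. Origin at the centre of its lower face, z along its axis.
- nut: Knurled clamping nut: dark steel tube, 52 mm outside, 22 mm high, 0.14 kg, right way up in the blue tray. Origin at the centre of its lower face, z to its top. Its 38 mm bore (mouth widened to 41 mm, 3 mm deep) is plain for 10 mm and slips over the thread crests with 1 mm play. Right-hand thread: clockwise, looking down on its top, is forward.
- nut_lug (a point): One of the nut's two opposite brass thread lugs inside the bore (12 mm above the lower face, on its +x axis; the other is at -x), 30 degrees long, 2.4 mm thick, reaching inward to 28 mm diameter. A white dot on the top face marks each. Axes as the nut's.
- arbor: Steel arbor, leaning 25 to 41 degrees from vertical, top towards the robot or partly aside. Origin at the centre of the shoulder on which the ring seats, z along the axis to the nose, x to a thread start. Hub below: 42 mm diameter, 26 mm long, then a 64 mm flange. Above: pilot for the ring, 36 mm diameter, to z 11 mm; core 25 mm diameter to z 42; cone to the nose at z 46.
- thread_start (a point): Start (top end) of one of the two brass thread ridges, at z 34 mm on the arbor's +x side, axes as the arbor's; the other is at -x; white dots on the nose mark them. Two-start right-hand thread: crest diameter 36 mm, lead 12 mm a turn, 6 mm from ridge to ridge, ridges 2.2 mm thick and one turn long, 1.4 mm axial play for the lugs.
- arbor_nose (a point): Centre of the arbor's nose. Lowered on at any angle, the nut rests with its lugs on the ridges: with t the angle in degrees from the arbor's +x to the nut's +x or -x, anticlockwise seen from the nose, in the half turn -160 to 17, the nut's origin lies at arbor z = 24.3 + t/30 mm. Turned backward it climbs to z = 24.8, and at t = 17 to 20 it drops.
- seat (a point): Centre of the nut's place when tight: arbor z 14.0 mm, where its lower face meets a ring that is home. The drop past the thread start is 6 mm, to arbor z 18.9, and happens only if the nut is free to sink or is pressed lightly down, not while a gripper holds it up. Turned forward from there it meets the ring after about 150 degrees.
- platen_axis (a point): Middle of the tilt axis, 92 mm above the granite, 40 mm below the shoulder on the arbor's axis. Firm friction holds the tilt; it must stay as set. The nut, turned forward, takes up its play and binds about 190 degrees forward of its drop; finger-tight, 0.3 to 0.8 N m, clamps well. It is self-locking when let go.
- fixture: Tilting fixture bolted down: base plate 200 x 150 x 22 mm, turntable of 128 mm diameter to 42 mm high, two black cheeks 14 mm thick at y = +-52 mm, 50 mm wide, 116 mm high, and between them the platen, 100 x 86 x 16 mm, that carries the arbor. Origin under the middle of the base plate; the arbor leans to its -x.
- tray: Blue parts tray, fixed, 150 x 250 mm (its x, y), walls 16 mm high and 5 mm thick, floor 5 mm above the granite. Origin under its centre. Ring, nut and setting ring lie in it in any order along its y, about 80 mm apart.
- setting_ring: Black steel setting ring, 44 mm outside, 20 mm bore, 12 mm thick, in the tray. Bystander. Origin at the centre of its lower face.
- ball_standard: White 25 mm ball on an aluminium conical stand, foot of 48 mm diameter, 77 mm high in all. Bystander. Origin under the foot.
- bottle: White closed bottle with a red cap, 48 mm diameter, 135 mm high. Bystander. Origin under its centre.
- gauge_case: Closed wooden gauge case 60 x 105 x 28 mm (its x, y, z). Bystander. Origin under its centre.
- instrument: Contour measuring instrument, fixed. Origin on the granite below the stylus tip. Cream foot 220 x 240 x 50 mm centred at (-255, 85) mm, cream column 130 x 110 mm, 480 mm high, centred at (-275, 105), drive unit, a cream and blue box 240 (x) x 85 (y) x 80 mm centred at (-235, 0, 320). Nothing may touch it.
- stylus_tip (a point): Tip of the instrument's parked stylus, 283 mm above the granite. A stylus arm, an 8 mm rod 315 mm high, runs from above it 87 mm in the instrument's -x to a 34 mm holder on the drive unit.

How it is judged (in metres and radians):
On the way, in this order (a step that is already met when the one before it is completed fails the run):
1. the ring is fully home on the arbor's shoulder (z of ring in the frame of arbor between -0.0015 and 0.0015 m and x of ring in the frame of arbor between -0.0025 and 0.0025 m and y of ring in the frame of arbor between -0.0025 and 0.0025 m), for 0.2 s.
2. the nut rests on the very top of the thread, its lugs just before the thread starts (z of nut in the frame of arbor between 0.0238 and 0.026 m and x of nut in the frame of arbor between -0.003 and 0.003 m and y of nut in the frame of arbor between -0.003 and 0.003 m and ((x of nut_lug in the frame of arbor between 0.012 and 0.02 m and y of nut_lug in the frame of arbor between -0.004 and 0.0065 m) or (x of nut_lug in the frame of arbor between -0.02 and -0.012 m and y of nut_lug in the frame of arbor between -0.0065 and 0.004 m)) and contact force between nut and arbor above 0.2 N), for 0.04 s.
3. the nut has dropped past the thread starts (z of nut in the frame of arbor between 0.012 and 0.0204 m and x of nut in the frame of arbor between -0.003 and 0.003 m and y of nut in the frame of arbor between -0.003 and 0.003 m), for 0.1 s.
At the end, for the whole second after the job is handed in: The ring sits on the arbor's shoulder (within 1.5 mm along the axis and 2.5 mm across), the nut is screwed down on it straight (within 1.2 mm along the axis, 3 mm across, 3.4 degrees), presses on the ring with more than 5 N, and both are at rest (all of step 1 and z of nut in the frame of arbor between 0.0128 and 0.015 m and x of nut in the frame of arbor between -0.003 and 0.003 m and y of nut in the frame of arbor between -0.003 and 0.003 m and angle between the z axis of nut and the z axis of arbor, either way round below 0.06 rad and contact force between nut and ring above 5 N and linear speed of each of nut, ring below 0.01 m/s); the robot touches nothing.
It fails at once if a bystander (setting ring, ball standard, bottle or wooden case) is shifted by more than 15 mm or knocked over (distance of any of setting_ring, ball_standard, bottle, gauge_case from where it was at the start of the episode above 0.015 m or angle between any of setting_ring, ball_standard, bottle, gauge_case's own z axis and vertical above 0.3 rad).
It fails at once if the tilt setting is disturbed (arbor nose off by more than 6 mm) (distance of arbor_nose from where it was at the start of the episode above 0.006 m).
It fails at once if the measuring instrument is touched (contact force between instrument and anything else above 0.5 N).
It also fails if it takes over 72 s, if anything falls off the work surface, if the arm or the gripper's body presses on something with over 40 N, if the wrist force passes 120 N, or if a joint passes its speed limit or range.

ROBOT

A 6-joint arm with a two-finger parallel gripper is mounted at the origin on the work surface. World frame = base frame: x ahead of the robot, y to its left, z up, the work surface at z = 0. Lengths are in m, angles in degrees, forces in N, time in s.
With the tool pointing down it reaches from about 0.325 to 0.85 m from the base axis. Payload 15.5 kg.
Tool frame: the origin (TCP) lies midway between the tips of the shut fingers; the grasp point (between the pads) lies 19 mm behind it; y points along the fingers, x is the direction in which the jaws open and shut, and the axes are right-handed (so a half turn about y gives the same grasp; the last joint's range is limited). The gripper opens to 91 mm and grips with 3 to 60 N. Pads are 32 mm wide; open, the fingers measure 118 mm over their backs; the gripper's body (76 mm by 178 mm) begins 60 mm behind the grasp point.
Start: joints at [-76.633, 28.281, 77.091, -0, 74.628, -5.472], TCP at [0.202, -0.592, 0.214] pointing down, gripper open.
Joint ranges: [-166.48, 166.48], [-47.26, 123.95], [12.59, 153.08], [-70.14, 250.14], [6.76, 159.57], [-176.63, 176.63]. Speed limits (degrees/s): [108.29, 108.29, 147.25, 172.46, 172.46, 172.46].

INTERFACE

Orientations are given as a 3x3 rotation matrix whose columns are the frame's x, y, z axes.
In Python, from bench import ctrl gives the robot as it stands. The module is installed in compiled form; this text tells all that it offers. Calls block until the motion is done:
- ctrl.goto(position, orientation): joint-space move of the TCP to a pose.
- ctrl.move_l(position, vel=0.15, ori=None, contact_N=None): straight line of the TCP; ori=None keeps the orientation; vel is the mean speed in m/s. With contact_N (N) it stops when the force on the tool has changed by that much, and returns True; else False.
- ctrl.movej(angles): joint-space move.
- ctrl.command_gripper(opening): opening from 0.0 (shut) to 1.0 (fully open); the grip force is fixed at half the most; returns when the fingers have stopped.
- ctrl.sleep(seconds).
- ctrl.ik(position, orientation): joint angles nearest the present ones, or None.
- ctrl.read_camera(name): name is "scene" or "top" or "wrist"; returns the picture (400x640x3 uint8, blue, green, red); there is no depth.
- ctrl.camera_params(name): a dict with "fx", "fy", "cx", "cy" (pixels), "pose" (4x4, takes a point from camera to world coordinates); the wrist camera has in their place "T_tool_cam" (4x4, takes a point from camera to tool coordinates, whose origin is the TCP and whose axes are the tool frame's). Camera axes: x right, y up, looking along -z (the intrinsics and any distortion apply to the point x, -y, -z); pixel columns grow to the right and rows downward; lengths in m; the calibration is good to about 2 mm. A picture is of the moment at which its call begins: read the wrist's pose just before it. camera_params takes no time and is no camera call.
A pose or a line that the arm cannot do raises ctrl.MotionError and nothing moves.
- ctrl.sign_off(): hands the job in, once; it reports no verdict.
Readings, each from a call of its own:
- ctrl.current_t(): time.
- ctrl.current_q(): joint angles.
- ctrl.current_dq(): joint speeds.
- ctrl.current_effort(): joint torques, N m.
- ctrl.current_tool_pos(): TCP position.
- ctrl.current_eef_rot(): TCP orientation.
- ctrl.current_contact_force(): force on the tool from outside, world axes, zero at the start.
- ctrl.current_wrist_torque(): the same for the moment, N m.
- ctrl.current_grip_width(): opening from 0.0 (shut) to 1.0 (fully open).
Only numpy, scipy, OpenCV 4.12 (cv2) and the standard library are available. Lean on these libraries where they do the work, as an engineer would, in place of code of your own. Each camera call takes 0.05 s, during which the arm holds its last target. There are 200 camera calls.

## Working session

There is one attempt and no reset: what is moved stays moved. The work goes in short steps, each a Python script; the robot and the scene stay as the last script left them, time stands still between calls to the robot, and variables do not carry over. Pictures are saved under pics/ and viewed, about 8 in all and at most 12, crops included, and the job is handed in when it is done.

```bash
mkdir -p pics; ls; python3 - <<'E'
from bench import ctrl
import cv2,numpy as np
np.set_printoptions(precision=4,suppress=True)
for n in ["scene","top","wrist"]:
    im=ctrl.read_camera(n); cv2.imwrite(f"pics/{n}0.png",im); print(n,ctrl.camera_params(n))
print(ctrl.current_t(),ctrl.current_tool_pos(),ctrl.current_eef_rot())
E
```

```text
pics
scene {'fx': 396.2582053387323, 'fy': 396.2582053387323, 'cx': 322.9120226373865, 'cy': 201.16873500463674, 'pose': array([[ 0.6807, -0.467 ,  0.5644,  1.07  ],
       [ 0.7324,  0.4173, -0.538 , -0.4749],
       [ 0.0158,  0.7796,  0.6261,  0.7485],
       [ 0.    ,  0.    ,  0.    ,  1.    ]])}
top {'fx': 411.0759507078877, 'fy': 411.0759507078877, 'cx': 320.6824804897847, 'cy': 193.36503472865658, 'pose': array([[-0.0211,  0.9912, -0.1304,  0.4313],
       [-0.9998, -0.0209,  0.0032,  0.007 ],
       [ 0.0005,  0.1305,  0.9915,  1.1664],
       [ 0.    ,  0.    ,  0.    ,  1.    ]])}
wrist {'fx': 282.44082230299415, 'fy': 282.44082230299415, 'cx': 322.1666785599679, 'cy': 200.82280269764084, 'T_tool_cam': array([[ 1.    ,  0.0003,  0.0005, -0.0023],
       [ 0.0004,  0.2525, -0.9676, -0.1709],
       [-0.0004,  0.9676,  0.2525,  0.0704],
       [ 0.    ,  0.    ,  0.    ,  1.    ]])}
0.15 [ 0.2018 -0.5912  0.2135] [[ 0.3229 -0.0002  0.9464]
 [-0.9464  0.0009  0.3229]
 [-0.0009 -1.      0.0001]]
```

View pics/top0.png

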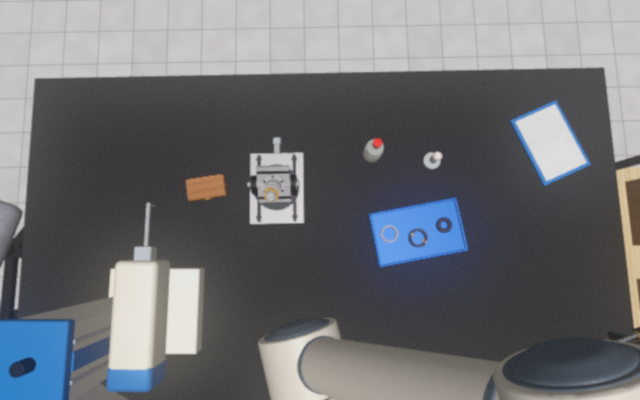

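View pics/scene0.png

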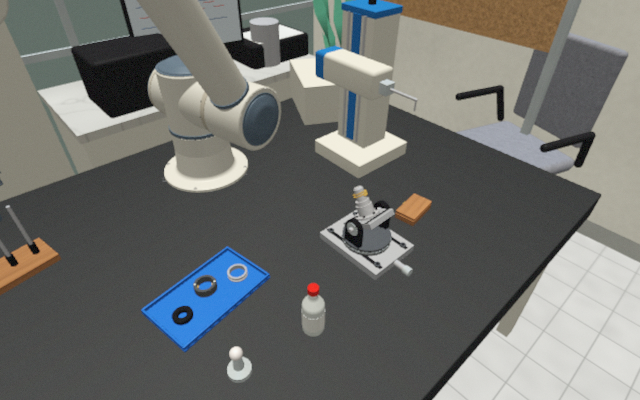

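```bash
cat > h.py <<'E'
from bench import ctrl
import cv2,numpy as np
np.set_printoptions(precision=4,suppress=True)
def unit(v): v=np.asarray(v,float); return v/np.linalg.norm(v)
def campose(n):
    p=ctrl.camera_params(n)
    if n!="wrist": return p,p["pose"]
    T=np.eye(4); T[:3,:3]=ctrl.current_eef_rot(); T[:3,3]=ctrl.current_tool_pos()
    return p,T@p["T_tool_cam"]
def ray(pc,uv):
    p,T=pc; d=np.array([(uv[0]-p["cx"])/p["fx"],-(uv[1]-p["cy"])/p["fy"],-1.])
    return T[:3,3],unit(T[:3,:3]@d)
def onz(pc,uv,z):
    o,d=ray(pc,uv); return o+d*(z-o[2])/d[2]
def cross(rays):
    A=np.zeros((3,3));b=np.zeros(3)
    for o,d in rays:
        P=np.eye(3)-np.outer(d,d);A+=P;b+=P@o
    x=np.linalg.solve(A,b); return x,[np.linalg.norm((np.eye(3)-np.outer(d,d))@(x-o)) for o,d in rays]
def proj(pc,X):
    p,T=pc; c=np.linalg.inv(T)@np.append(X,1); return np.array([p["cx"]+p["fx"]*c[0]/-c[2],p["cy"]-p["fy"]*c[1]/-c[2]])
def R_of(y,x):   # tool along y, jaw axis near x
    y=unit(y); x=unit(np.asarray(x)-np.dot(x,y)*y); return np.c_[x,y,np.cross(x,y)]
def snap(n,f):
    pc=campose(n); im=ctrl.read_camera(n); cv2.imwrite(f"pics/{f}.png",im); return pc,im
E
python3 - <<'E'
from h import *
t=campose("top");s=campose("scene")
for n,uv,z in [("ring",(390,234),.012),("nut",(418,238),.02),("set",(444,225),.012),("trayA",(371,213),.016),("trayB",(458,199),.016),("trayC",(467,250),.016),("trayD",(380,265),.016),("fixc1",(250,153),.022),("fixc2",(304,153),.022),("fixc3",(304,223),.022),("fixc4",(250,223),.022),("stylus",(149,205),.29)]: print(n,onz(t,uv,z))
print(cross([ray(t,(270,197)),ray(s,(359,189))]))
tc=onz(t,(418,233),.01)
# camera pose over tray
for x in [(1,0,0),(0,1,0),(-1,0,0),(0,-1,0)]:
    R=R_of((0,0,-1),x); print(x,"cam off",R[:,2]*.07, ctrl.ik(tc-R[:,2]*.03+[0,0,.13],R))
E
```

```text
ring [ 0.4645 -0.1882  0.012 ]
nut [ 0.4516 -0.264   0.02  ]
set [ 0.4864 -0.3407  0.012 ]
trayA [ 0.5241 -0.1367  0.016 ]
trayB [ 0.5585 -0.3833  0.016 ]
trayC [ 0.4157 -0.3991  0.016 ]
trayD [ 0.3798 -0.1562  0.016 ]
fixc1 [0.7019 0.2018 0.022 ]
fixc2 [0.6986 0.0482 0.022 ]
fixc3 [0.4997 0.0514 0.022 ]
fixc4 [0.5029 0.2016 0.022 ]
stylus [0.5292 0.3723 0.29  ]
(array([0.5595, 0.1312, 0.1566]), [np.float64(0.002601623435198817), np.float64(0.0026016234351987394)])
(1, 0, 0) cam off [-0.    0.07  0.  ] [-38.7289  27.3988  92.4941  -0.      60.1071 -38.7289]
(0, 1, 0) cam off [-0.07  0.    0.  ] [ -34.3915   28.148    90.9912   -0.       60.8608 -124.3915]
(-1, 0, 0) cam off [-0.   -0.07 -0.  ] [-33.5287  25.3245  96.6102  -0.      58.0653 146.4713]
(0, -1, 0) cam off [0.07 0.   0.  ] [-38.2054  24.5274  98.173   -0.      57.2996  51.7946]
```

```bash
python3 - <<'E'
from h import *
R=R_of((0,0,-1),(1,0,0))
t0=ctrl.current_t()
ctrl.goto(np.array([.462,-.255,.16]),R)
pc,im=snap("wrist","w1")
print(ctrl.current_t()-t0, [proj(pc,p) for p in [(.4645,-.188,.019),(.4516,-.264,.027)]])
E
```

```text
1.6333000000000002 [array([325.6385, 131.9709]), array([314.0636, 202.3461])]
```

View pics/w1.png

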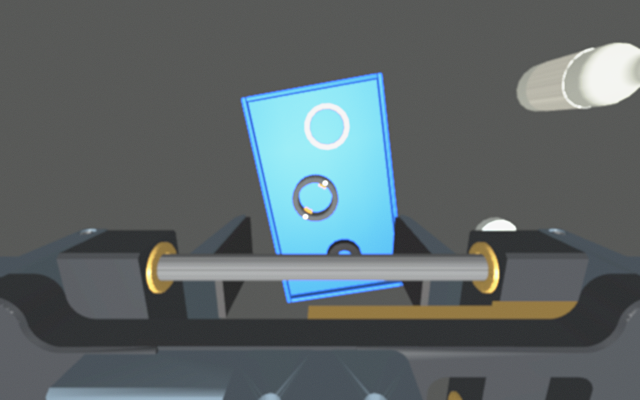

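```bash
python3 - <<'E'
from h import *
im=cv2.imread("pics/w1.png"); pc=campose("wrist")
hsv=cv2.cvtColor(im,cv2.COLOR_BGR2HSV)
blue=cv2.inRange(hsv,(90,90,60),(125,255,255))
# nonblue blobs inside the tray region
m=np.zeros(im.shape[:2],np.uint8); c=max(cv2.findContours(blue,cv2.RETR_EXTERNAL,cv2.CHAIN_APPROX_NONE)[0],key=cv2.contourArea)
cv2.drawContours(m,[cv2.convexHull(c)],-1,255,-1)
nb=cv2.bitwise_and(cv2.bitwise_not(blue),cv2.erode(m,np.ones((13,13))))
for c in cv2.findContours(nb,cv2.RETR_EXTERNAL,cv2.CHAIN_APPROX_NONE)[0]:
    if cv2.contourArea(c)<200: continue
    e=cv2.fitEllipse(c); print("blob",e)
    for z in (.005,.012,.019,.027): print(z,onz(pc,e[0],z), "D",e[1][0]/pc[0]["fx"]*(pc[1][2,3]-z))
w=cv2.inRange(hsv,(0,0,190),(180,60,255)); w[:165]=0;w[235:]=0;w[:,:285]=0;w[:,345:]=0
n,l,st,ce=cv2.connectedComponentsWithStats(w)
for i in range(1,n): print(st[i,4],ce[i],onz(pc,ce[i],.027))
cv2.imwrite("pics/w1n.png",cv2.resize(im[155:245,265:365],None,fx=5,fy=5))
E
```

```text
blob ((314.7450866699219, 197.91177368164062), (43.12620544433594, 44.061729431152344), 17.819547653198242)
0.005 [ 0.4517 -0.2645  0.005 ] D 0.04976796887903003
0.012 [ 0.4519 -0.2627  0.012 ] D 0.04869913104019064
0.019 [ 0.4521 -0.261   0.019 ] D 0.04763029320135125
0.027 [ 0.4524 -0.259   0.027 ] D 0.04640876424267767
blob ((326.19775390625, 126.09202575683594), (46.411903381347656, 48.142784118652344), 7.239534854888916)
0.005 [ 0.4652 -0.1819  0.005 ] D 0.05355968927247284
0.012 [ 0.4652 -0.182   0.012 ] D 0.05240941885114929
0.019 [ 0.4651 -0.182   0.019 ] D 0.05125914842982574
0.027 [ 0.465 -0.182  0.027] D 0.04994455366259883
29 [324.5862 182.7241] [ 0.4633 -0.2419  0.027 ]
21 [321.4286 186.4286] [ 0.4598 -0.246   0.027 ]
14 [308.6429 208.2857] [ 0.4454 -0.2709  0.027 ]
29 [304.931  216.3793] [ 0.4411 -0.2804  0.027 ]
```

View pics/w1n.png

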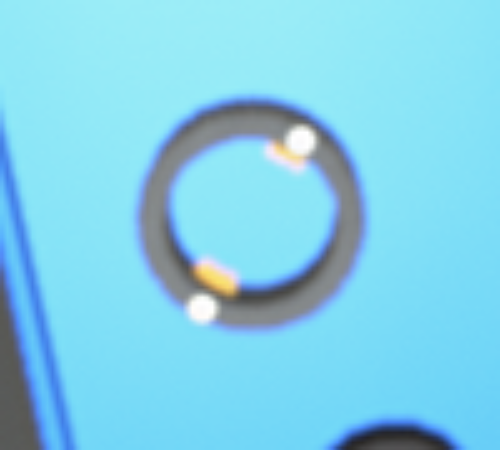

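```bash
python3 - <<'E'
from h import *
a=unit([-.044,.006,.070]); nose=np.array([.558,.131,.163])
q0=np.array(ctrl.current_q())
for ang in range(0,360,30):
    x=np.array([np.cos(np.radians(ang)),np.sin(np.radians(ang)),0]); 
    x0=np.array([0,-1.,0]); z0=np.cross(x0,-a)
    xx=np.cos(np.radians(ang))*x0+np.sin(np.radians(ang))*z0
    R=R_of(-a,xx); print(ang, ctrl.ik(nose-.03*a,R), ctrl.ik(nose+.06*a-.06*R[:,2],R))
# grasp ring
Rg=R_of((0,0,-1),(1,.13,0))
ctrl.command_gripper(.78)
ctrl.goto(np.array([.4652,-.182,.05]),Rg)
print(ctrl.current_contact_force())
print(ctrl.move_l(np.array([.4652,-.182,.0085]),vel=.06,contact_N=8), ctrl.current_tool_pos())
ctrl.command_gripper(0.3)
print("w",ctrl.current_grip_width()*91)
ctrl.move_l(np.array([.4652,-.182,.12]),vel=.15)
print("w",ctrl.current_grip_width()*91,ctrl.current_contact_force(),ctrl.current_t())
E
```

```text
0 [ 13.5287  24.195  114.1307 -45.8817  15.7225 146.4383] [ 18.7679  13.5709 122.0527 -43.9773  20.1589 148.4633]
30 [ 13.5287  24.195  114.1307 -45.8817  15.7225 116.4383] [ 13.3437  12.19   122.5436 -37.8644  18.3193 107.9168]
60 [ 13.5287  24.195  114.1307 -45.8817  15.7225  86.4383] [  8.8871  11.1662 120.4466 -27.853   19.1818  64.1294]
90 [ 13.5287  24.195  114.1307 -45.8817  15.7225  56.4383] [  6.9411  10.9223 116.5555 -20.9684  22.335   25.4462]
120 [ 13.5287  24.195  114.1307 -45.8817  15.7225  26.4383] [  7.6858  11.472  112.1155 -18.8596  26.1996  -6.391 ]
150 [ 13.5287  24.195  114.1307 -45.8817  15.7225  -3.5617] [ 10.439   12.5357 108.2904 -19.8189  29.577  -33.646 ]
180 [ 13.5287  24.195  114.1307 -45.8817  15.7225 -33.5617] [ 14.3016  13.7604 105.943  -22.4333  31.8283 -58.3426]
210 [ 13.5287  24.195  114.1307 -45.8817  15.7225 -63.5617] [ 18.4255  14.8399 105.5625 -25.9868  32.6561 -81.7009]
240 [ 13.5287  24.195  114.1307 -45.8817  15.7225 -93.5617] [  22.0493   15.562   107.2262  -30.1693   32.0036 -104.506 ]
270 [  13.5287   24.195   114.1307  -45.8817   15.7225 -123.5617] [  24.4589   15.8135  110.5924  -34.822    30.0152 -127.4836]
300 [  13.5287   24.195   114.1307  -45.8817   15.7225 -153.5617] [  24.9694   15.5539  114.9289  -39.6352   27.0074 -151.6478]
330 [ 13.5287  24.195  114.1307 -45.8817  15.7225 176.4383] None
[ 1.19   -0.9824  0.5304]
False [ 0.4653 -0.182   0.0086]
w 47.15883879594641
w 47.124867783283634 [-0.455   0.0619 -0.8679] 5.1083
```

```bash
python3 - <<'E'
from h import *
t=campose("top"); print("bottle base",onz(t,(370,158),.0),"ball",onz(t,(432,160),0.0))
a=unit([-.044,.006,.070]); nose=np.array([.558,.131,.163])
R=R_of(-a,(0,1,0))
ctrl.goto(np.array([.4652,-.15,.2]),R_of((0,0,-1),(1,.13,0)))
ctrl.goto(nose+.05*a-.06*R[:,2],R)
pc,im=snap("wrist","w2")
print("TCP",ctrl.current_tool_pos(),"nose px",proj(pc,nose),"t",ctrl.current_t())
np.savez("w2.npz",T=pc[1])
u,v=proj(pc,nose).astype(int)
E
```

```text
bottle base [ 0.685  -0.1417  0.    ] ball [ 0.6753 -0.3209  0.    ]
TCP [0.5824 0.1332 0.2366] nose px [320.9625 143.8601] t 6.7667
```

View pics/w2.png

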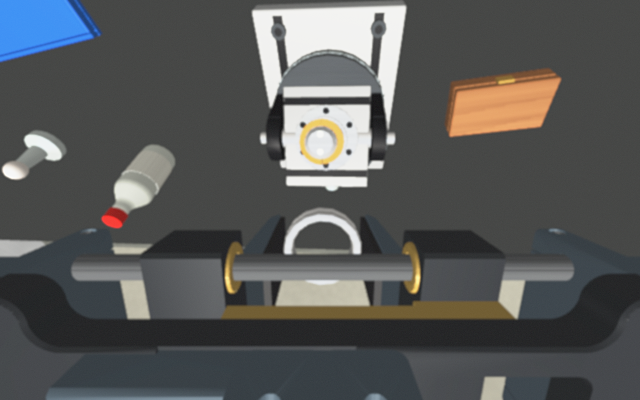

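```bash
python3 - <<'E'
from h import *
im=cv2.imread("pics/w2.png")
cv2.imwrite("pics/w2z.png",cv2.resize(im[80:195,250:400],None,fx=5,fy=5,interpolation=cv2.INTER_CUBIC))
hsv=cv2.cvtColor(im,cv2.COLOR_BGR2HSV)
br=cv2.inRange(hsv,(12,90,90),(35,255,255)); br[:110]=0;br[170:]=0;br[:,290:]*=1;br[:,:290]=0;br[:,355:]=0
c=max(cv2.findContours(br,cv2.RETR_EXTERNAL,cv2.CHAIN_APPROX_NONE)[0],key=cv2.contourArea); print("brass",cv2.fitEllipse(c))
print(im[140,300:345].tolist()[::4])
E
```

```text
brass ((321.06805419921875, 141.15773010253906), (42.961544036865234, 44.194862365722656), 0.21672558784484863)
[[132, 212, 238], [157, 208, 231], [218, 218, 217], [233, 232, 230], [233, 231, 229], [233, 231, 229], [233, 232, 230], [233, 231, 229], [208, 207, 207], [170, 190, 205], [102, 206, 239], [210, 225, 234]]
```

View pics/w2z.png

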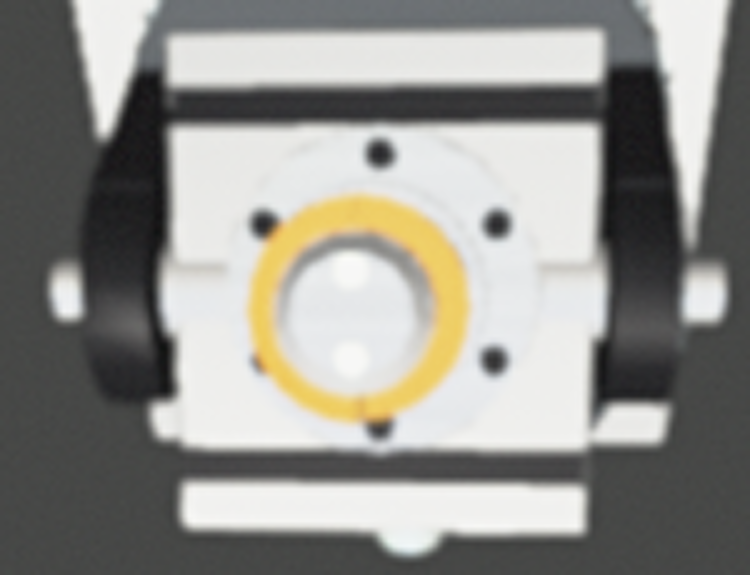

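```bash
cat > arb.py <<'E'
from h import *
from scipy.optimize import fsolve
pc=(ctrl.camera_params("wrist"),np.load("w2.npz")["T"])
def solve(nu,fu):
    o,d1=ray(pc,nu);_,d2=ray(pc,fu)
    def f(v):
        D=(o+v[0]*d1)-(o+v[1]*d2); N=o+v[0]*d1
        return [np.linalg.norm(D)-.072, (N-D*86/72)[2]-.092]
    v=fsolve(f,[.22,.3]); N=o+v[0]*d1; a=unit(N-(o+v[1]*d2)); return N,a,v
N,a,v=solve((320,143),(325.8,138.2))
def onax(uv):
    o,d=ray(pc,uv); return o+d*np.dot(N-o,a)/np.dot(d,a)
D=onax((320.2,134))-onax((319.8,152)); ax=unit(D-a*D.dot(a)); ay=np.cross(a,ax); S=N-.046*a
E
python3 - <<'E'
from arb import *
print("N",N,"a",a,"tilt",np.degrees(np.arccos(a[2])),v,"P",N-.086*a,"ax",ax,"dots",np.linalg.norm(D),"brass ctr",proj(pc,S+.034*a),proj(pc,S+.028*a))
print(36/43.5*282.44, np.linalg.norm(pc[1][:3,3]-(S+.032*a)))
for d in [(1,0,0,0),(0,1,0,0),(0,0,1,0),(0,0,0,1)]:
    n,b,_=solve((320+d[0],143+d[1]),(325.8+d[2],138.2+d[3])); print(n-N,np.degrees(b-a))
for n in("top","scene"): print(n,proj(campose(n),N))
R=R_of(-a,(0,1,0)); 
for s in(.001,.046,.1,.14): print(ctrl.ik(S+s*a,R))
E
```

```text
N [0.5554 0.1306 0.1656] a [-0.5182  0.0008  0.8552] tilt 31.214221798605053 [0.2177 0.2894] P [0.6    0.1305 0.092 ] ax [-0.8549  0.0285 -0.518 ] dots 0.013351843847446112 brass ctr [321.2148 141.9946] [321.7766 141.5297]
233.74344827586205 0.23164533112145894
[ 0.      0.0008 -0.    ] [ 0.0016  0.6025 -0.0033]
[0.0006 0.     0.0005] [ 0.5056 -0.0022  0.3028]
[ 0. -0. -0.] [ 0.0027 -0.7977 -0.0041]
[ 0.0004 -0.0001 -0.0006] [-0.6567 -0.0119 -0.404 ]
top [269.0392 197.4877]
scene [356.8312 185.6174]
[ 10.0623  25.0203 114.4266 -28.4697  11.0467 -53.347 ]
[ 10.666   19.3091 114.937  -20.5917  15.9602 -60.988 ]
[ 11.4894  12.44   114.6936 -15.4893  22.9223 -65.8193]
[ 12.1825   7.4592 113.9168 -13.2848  28.6425 -67.8311]
```

```bash
python3 - <<'E'
from arb import *
Tt=np.eye(4);Tt=pc[1]@np.linalg.inv(pc[0]["T_tool_cam"])
for dz in(-2,0,2):
    row=[]
    for y in(-.0104,.0036):
        pts=np.array([proj(pc,(Tt@[.024*np.cos(t),y,dz/1e3+.024*np.sin(t),1])[:3]) for t in np.linspace(0,6.28,60)])
        row.append((pts[:,0].min(),pts[:,0].max(),pts[:,1].min()))
    print(dz,np.array(row))
im=cv2.imread("pics/w2.png")
print(im[200:216,323,0],im[200:232,323,2]); print(im[247,278:292,1],im[247,354:368,1])
R=R_of(-a,(0,1,0)); off=.0036
ctrl.goto(S+(.046+.03+off)*a,R)
ctrl.move_l(S+(.038+off)*a,vel=.1)
f0=ctrl.current_contact_force()
c=ctrl.move_l(S+(.0+off)*a,vel=.03,contact_N=8)
p=ctrl.current_tool_pos(); f=ctrl.current_contact_force()-f0
print(c,"z",(p-S)@a-off,"xy",(p-S)@R[:,0],(p-S)@R[:,2],"F axial,x,z",f@a,f@R[:,0],f@R[:,2],ctrl.current_t())
E
```

```text
-2 [[280.0873 357.8838 213.4257]
 [283.1336 355.3116 207.0475]]
0 [[279.9651 357.9858 210.2041]
 [283.0284 355.3994 204.049 ]]
2 [[279.8423 358.0884 206.9632]
 [282.9227 355.4876 201.034 ]]
[ 70  70  70  70  70  70  74  94 120 140 142 129 119 136 177 220] [ 71  70  70  70  71  70  74  96 124 145 146 134 124 140 175 215 228 231
 232 233 226 173 103  70  68  70  71  72  71  70  71  71]
[ 32  37  35  33  50 106 172 225 235 235 236 235 229 211] [228 234 235 235 235 227 183 111  53  35  36  39  34  37]
True z 0.030876679061609208 xy -0.0002792091834520548 0.00030458941421331043 F axial,x,z -2.257072552455398 -4.7006577442409485 -1.6923377359888976 8.1583
```

```bash
cat >> arb.py <<'E'
def rep(R,off,f0,tag=""):
    p=ctrl.current_tool_pos(); f=ctrl.current_contact_force()-f0
    print(tag,"z %.2f x %.2f zz %.2f mm"%tuple(1e3*np.array([(p-S)@a-off,(p-S)@R[:,0],(p-S)@R[:,2]])),"F a %.1f x %.1f z %.1f"%(f@a,f@R[:,0],f@R[:,2]),"t %.1f"%ctrl.current_t())
    return f
E
python3 - <<'E'
from arb import *
R=R_of(-a,(0,1,0)); off=.0036
dx,dz=-.0018,0
ctrl.move_l(S+(.037+off)*a,vel=.05)
ctrl.move_l(S+(.037+off)*a+dx*R[:,0],vel=.05)
f0=ctrl.current_contact_force()
for k in range(6):
    c=ctrl.move_l(S+off*a+dx*R[:,0]+dz*R[:,2],vel=.03,contact_N=7)
    f=rep(R,off,f0,str(c))
    z=(ctrl.current_tool_pos()-S)@a-off
    if not c or z<.002: break
    dx+=np.clip(f@R[:,0]*1.5e-4,-.0008,.0008); dz+=np.clip(f@R[:,2]*1.5e-4,-.0008,.0008)
    ctrl.move_l(S+(z+.0015+off)*a+dx*R[:,0]+dz*R[:,2],vel=.03)
print(dx,dz)
E
```

```text
False z 0.06 x -1.90 zz 0.27 mm F a 0.6 x -1.7 z 5.3 t 10.1
-0.0018 0
```

```bash
python3 - <<'E'
from arb import *
R=R_of(-a,(0,1,0)); off=.0036; f0=np.zeros(3); dx=-.0018
c=ctrl.move_l(S+(off-.004)*a+dx*R[:,0]+.0005*R[:,2],vel=.02,contact_N=10)
rep(R,off,f0,str(c))
ctrl.command_gripper(.72); rep(R,off,f0,"open")
p=ctrl.current_tool_pos()
ctrl.move_l(p+.075*a,vel=.15)
ctrl.goto(N+.07*a-.02*R[:,2],R)
pc2,im=snap("wrist","w3"); print(proj(pc2,N),ctrl.current_t())
u,v=proj(pc2,N).astype(int)
cv2.imwrite("pics/w3z.png",cv2.resize(im[max(0,v-60):v+60,u-80:u+80],None,fx=5,fy=5,interpolation=cv2.INTER_CUBIC)); print(u-80,max(0,v-60))
np.savez("w3.npz",T=pc2[1])
E
```

```text
True z -1.53 x -1.90 zz 0.43 mm F a 7.5 x -0.9 z -1.9 t 10.3
open z -1.92 x -2.28 zz 2.27 mm F a -0.1 x 0.3 z -0.8 t 10.8
[319.7717 187.2653] 11.75
239 127
```

View pics/w3z.png

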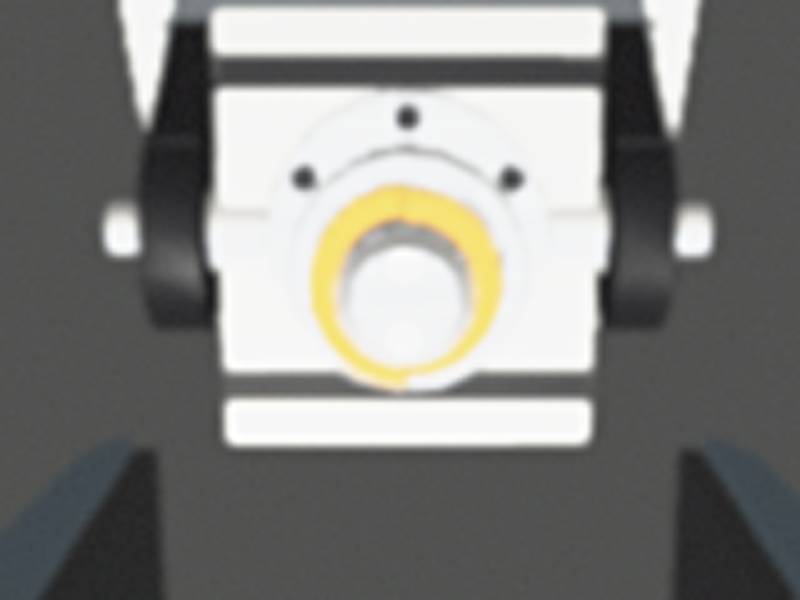

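```bash
python3 - <<'E'
from arb import *
R=R_of(-a,(0,1,0))
print("err",(ctrl.current_tool_pos()-(N+.07*a-.02*R[:,2]))@R*1e3, "roterr",np.degrees(ctrl.current_eef_rot().T@R-np.eye(3)))
# ring check in w3 : predicted top edge rows for ring z, using flange holes as reference
pc3=(pc[0],np.load("w3.npz")["T"]); S2=S-.0018*R[:,0]
for z in(-.0015,0,.003,.011):
    pts=np.array([proj(pc3,S2+(z+.014)*a+.024*(np.cos(t)*ax+np.sin(t)*ay)) for t in np.linspace(0,6.28,80)])
    print(z,pts.min(0),pts.max(0))
print("N",proj(pc3,S2+.046*a),"flange",proj(pc3,S2-.026*a))
# nut grasp
th=np.radians(15); Rg=R_of((0,0,-1),(np.cos(th),np.sin(th),0)); nut=np.array([.4522,-.2612,0])
ctrl.goto(np.array([.47,-.15,.22]),Rg)
ctrl.goto(nut+[0,0,.06],Rg)
print(ctrl.move_l(nut+[0,0,.0085],vel=.08,contact_N=8),ctrl.current_tool_pos())
ctrl.command_gripper(.3); print("w",ctrl.current_grip_width()*91,ctrl.current_tool_pos())
ctrl.move_l(nut+[0,0,.2],vel=.2)
print("w",ctrl.current_grip_width()*91,ctrl.current_tool_pos(),ctrl.current_t())
snap("wrist","w4")
E
```

```text
err [-0.1302  0.6833  0.1168] roterr [[-0.      0.02   -0.0093]
 [-0.0199 -0.      0.0246]
 [ 0.0093 -0.0246 -0.    ]]
-0.0015 [293.8879 155.7703] [342.57   203.7802]
0 [293.7395 155.9226] [342.6768 204.1721]
0.003 [293.438 156.232] [342.8937 204.9681]
0.011 [292.6019 157.0908] [343.4953 207.1737]
N [317.7059 187.2664] flange [318.6988 174.045 ]
False [ 0.4524 -0.2613  0.0088]
w 51.459638790035775 [ 0.4525 -0.2614  0.0089]
w 51.44218979740009 [ 0.4517 -0.2608  0.199 ] 15.925
```

View pics/w4.png

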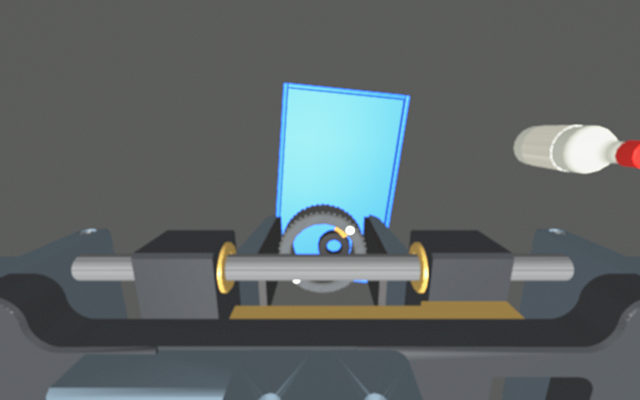

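```bash
python3 - <<'E'
from h import *
p=ctrl.camera_params("wrist"); T=p["T_tool_cam"]
im=cv2.imread("pics/w4.png"); g=im.min(2); 
P=[]
for (u,v) in [(349.5,230),(296,281)]:
    w=g[int(v)-7:int(v)+8,int(u)-7:int(u)+8].astype(float); w=np.where(w>200,w,0); yy,xx=np.mgrid[int(v)-7:int(v)+8,int(u)-7:int(u)+8]
    c=(np.sum(xx*w)/w.sum(),np.sum(yy*w)/w.sum()); print(c,(w>0).sum())
    d=T[:3,:3]@np.array([(c[0]-p["cx"])/p["fx"],-(c[1]-p["cy"])/p["fy"],-1]); o=T[:3,3]; P.append(o+d*(-.0184-o[1])/d[1])
P=np.array(P); print(P*1e3,"mid",P.mean(0)*1e3,"len",np.linalg.norm(P[0]-P[1])*1e3)
D=P[0]-P[1]; print("lug angle from tool x, toward +z:",np.degrees(np.arctan2(D[2],D[0])))
E
```

```text
(np.float64(349.6281560401753), np.float64(229.8950668664336)) 74
(np.float64(296.1002668164584), np.float64(280.8180030894537)) 30
[[ 15.1704 -18.4     16.1118]
 [-16.2638 -18.4    -16.4228]] mid [ -0.5467 -18.4     -0.1555] len 45.23953218925077
lug angle from tool x, toward +z: 45.98550856139041
```

```bash
python3 - <<'E'
from arb import *
p=ctrl.camera_params("wrist"); print(p["T_tool_cam"],p["cx"])
Tt=pc[1]@np.linalg.inv(p["T_tool_cam"]); print(Tt, R_of(-a,(0,1,0)))
print(proj(pc,(Tt@[0,0,0,1])[:3]))
E
```

```text
[[ 1.      0.0001  0.0013 -0.0004]
 [ 0.0012  0.2511 -0.968  -0.1708]
 [-0.0004  0.968   0.2511  0.0729]
 [ 0.      0.      0.      1.    ]] 322.1666785599679
[[ 0.0406  0.5283 -0.8481  0.5831]
 [ 0.9973 -0.0729  0.0024  0.136 ]
 [-0.0606 -0.8459 -0.5299  0.2374]
 [ 0.      0.      0.      1.    ]] [[ 0.0004  0.5182 -0.8552]
 [ 1.     -0.0008  0.    ]
 [-0.0007 -0.8552 -0.5182]]
[323.073  243.3135]
```

```bash
python3 - <<'E'
from h import *
Ts=np.array([ctrl.camera_params("wrist")["T_tool_cam"] for _ in range(300)])
print(Ts.mean(0),Ts[:,:3,3].std(0)*1e3,Ts[:3,:3,3])
top=np.array([ctrl.camera_params("top")["pose"] for _ in range(300)]); print(top[:,:3,3].std(0)*1e3)
E
```

```text
[[ 1.      0.0001  0.0013 -0.0004]
 [ 0.0012  0.2511 -0.968  -0.1708]
 [-0.0004  0.968   0.2511  0.0729]
 [ 0.      0.      0.      1.    ]] [0. 0. 0.] [[-0.0004 -0.1708  0.0729]
 [-0.0004 -0.1708  0.0729]
 [-0.0004 -0.1708  0.0729]]
[0. 0. 0.]
```

```bash
python3 - <<'E'
from h import *
a0=unit([-.044,.006,.070]);R=np.eye(4);R[:3,:3]=R_of(-a0,(0,1,0));R[:3,3]=[.5824,.1332,.2366]
print((np.linalg.inv(R)@np.load("w2.npz")["T"]))
for i in range(2):
    print(ctrl.camera_params("wrist")["T_tool_cam"][:3,3]); ctrl.read_camera("wrist"); print(ctrl.current_t())
ctrl.sleep(.1); print(ctrl.camera_params("wrist")["T_tool_cam"][:3,3])
E
python3 -c "
from h import *
print(ctrl.camera_params('wrist')['T_tool_cam'][:3,3],ctrl.camera_params('top')['pose'][:3,3])"
```

```text
[[ 1.      0.0021  0.0023  0.0027]
 [ 0.0017  0.2483 -0.9687 -0.1716]
 [-0.0026  0.9687  0.2483  0.0713]
 [ 0.      0.      0.      1.    ]]
[-0.0004 -0.1708  0.0729]
16.025
[-0.0004 -0.1708  0.0729]
16.075
[-0.0004 -0.1709  0.0729]
[-0.0004 -0.1709  0.0729] [0.4313 0.007  1.1664]
```

```bash
cat > arb.py <<'E'
from h import *
from scipy.optimize import fsolve
TN=np.eye(4); c_,s_=np.cos(np.radians(14.5)),np.sin(np.radians(14.5))
TN[:3]=[[1,0,0,0],[0,s_,-c_,-.171],[0,c_,s_,.071]]
par=ctrl.camera_params("wrist")
a0=unit([-.044,.006,.070]);W2=np.eye(4);W2[:3,:3]=R_of(-a0,(0,1,0));W2[:3,3]=[.5824,.1332,.2366]
pc=(par,W2@TN)
def solve(nu,fu):
    o,d1=ray(pc,nu);_,d2=ray(pc,fu)
    def f(v):
        D=(o+v[0]*d1)-(o+v[1]*d2); N=o+v[0]*d1
        return [np.linalg.norm(D)-.072, (N-D*86/72)[2]-.092]
    v=fsolve(f,[.22,.3]); N=o+v[0]*d1; a=unit(N-(o+v[1]*d2)); return N,a,v
N,a,v=solve((320,143),(325.8,138.2))
def onax(uv):
    o,d=ray(pc,uv); return o+d*np.dot(N-o,a)/np.dot(d,a)
D=onax((320.2,134))-onax((319.8,152)); ax=unit(D-a*D.dot(a)); ay=np.cross(a,ax); S=N-.046*a
def rep(R,off,f0,tag=""):
    p=ctrl.current_tool_pos(); f=ctrl.current_contact_force()-f0
    print(tag,"z %.2f x %.2f zz %.2f mm"%tuple(1e3*np.array([(p-S)@a-off,(p-S)@R[:,0],(p-S)@R[:,2]])),"F a %.1f x %.1f z %.1f"%(f@a,f@R[:,0],f@R[:,2]),"t %.1f"%ctrl.current_t())
    return f
E
python3 - <<'E'
from arb import *
print("N",N,"a",a,"S",S,"P",N-.086*a,"ax",ax,"ay",ay)
old=np.array([0.5554,0.1306,0.1656])-.046*np.array([-0.5182,0.0008,0.8552]); Ro=R_of([.5182,-.0008,-.8552],(0,1,0))
hp=old-.0019*Ro[:,0]+.00043*Ro[:,2]+(.0036-.0015)*-Ro[:,1]
print("TCP when home",hp,"in new S frame: ax,ay,a",[(hp-S)@k*1e3 for k in(ax,ay,a)])
tp=(par,TN)  # tool-frame
for dz in(-2,0,2):
    e=[np.array([proj(tp,[.024*np.cos(t),y,dz/1e3+.024*np.sin(t)]) for t in np.linspace(0,6.28,80)]) for y in(-.0104,.0036)]
    n=np.array([proj(tp,[.026*np.cos(t),-.0184,dz/1e3+.026*np.sin(t)]) for t in np.linspace(0,6.28,80)])
    print(dz,"ring",[(k[:,0].min(),k[:,0].max(),k[:,1].min()) for k in e],"nut",n[:,0].min(),n[:,0].max(),n[:,1].min(), "dots",[proj(tp,[s*.0157,-.0184,dz/1e3+s*.0157]) for s in(1,-1)])
im=cv2.imread("pics/w4.png"); print(im[195:215,323].max(1)); print(im[250,272:292].max(1),im[250,358:378].max(1))
cv2.imwrite("pics/w4z.png",cv2.resize(im[195:300,260:390],None,fx=5,fy=5))
E
```

```text
N [0.5564 0.1282 0.1655] a [-0.5199 -0.0009  0.8542] S [0.5803 0.1282 0.1262] P [0.6011 0.1283 0.092 ] ax [-0.854   0.0258 -0.5197] ay [-0.0216 -0.9997 -0.0142]
TCP when home [0.5778 0.1287 0.1278] in new S frame: ax,ay,a [np.float64(1.3186078604742286), np.float64(-0.40124819228333075), np.float64(2.7461313228180955)]
-2 ring [(np.float64(283.1335630327266), np.float64(361.17733641557425), np.float64(212.99975103008188)), (np.float64(285.9617192761285), np.float64(358.35455475022417), np.float64(206.62887498276206))] nut 277.89956190265633 366.3998491023071 213.74805183519217 dots [array([349.5245, 230.9109]), array([296.0745, 280.0413])]
0 ring [(np.float64(283.020587669527), np.float64(361.2900849391721), np.float64(209.76638839902148)), (np.float64(285.86454252567097), np.float64(358.45155652748286), np.float64(203.62025372899006))] nut 277.7654162585963 366.53367399733656 210.34936942225255 dots [array([349.6093, 227.6197]), array([295.9974, 277.0479])]
2 ring [(np.float64(282.90695642828393), np.float64(361.4034870829666), np.float64(206.51360612855373)), (np.float64(285.76684271230755), np.float64(358.549079729891), np.float64(200.5949209874591))] nut 277.6304551220187 366.66831110861403 206.92921255337924 dots [array([349.6946, 224.3079]), array([295.9198, 274.0368])]
[247 247 247 247 247 247 247 248 253 236 131  77  72  71  70  78  96 112
 116 121]
[ 45  45  44  46  46  48  67  92 118 137 147 149 150 149 149 150 144 133
 117  90] [148 148 147 146 144 138 129 111  82  55  47  46  47  48  47  47  47  47
  49  47]
```

View pics/w4z.png

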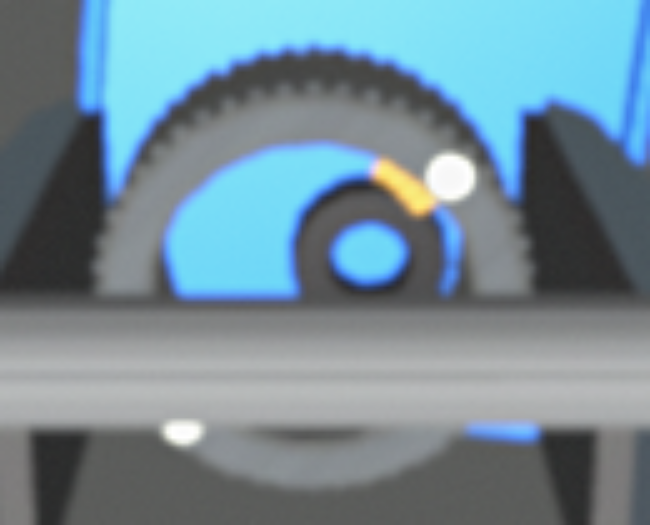

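```bash
cat >> arb.py <<'E'
OFF=.00295; BETA=-46.; DZ=-.0012
def Rt(t):
    g=np.radians(t+BETA); return R_of(-a,np.cos(g)*ax+np.sin(g)*ay)
def tcp(z,t,ex=0,ey=0): return S+(z+OFF)*a+ex*ax+ey*ay-DZ*Rt(t)[:,2]
def state(tag="",f0=np.zeros(3)):
    p=ctrl.current_tool_pos(); f=ctrl.current_contact_force()-f0; r=ctrl.current_eef_rot(); 
    t=np.degrees(np.arctan2(r[:,0]@ay,r[:,0]@ax))-BETA; c=p+DZ*r[:,2]-S
    m=ctrl.current_wrist_torque()
    print(tag,"t %.1f z %.2f x %.2f y %.2f | F a %.1f x %.1f y %.1f | M a %.2f | T %.1f j6 %.0f"%(t,1e3*(c@a-OFF),1e3*c@ax,1e3*c@ay,f@a,f@ax,f@ay,m@a,ctrl.current_t(),ctrl.current_q()[5]))
    return c@a-OFF,f,m@a
E
python3 - <<'E'
from arb import *
t=-24
ctrl.goto(tcp(.075,t),Rt(t))
ctrl.move_l(tcp(.045,t),vel=.12); ctrl.sleep(.1)
f0=ctrl.current_contact_force(); state("pre",f0)
ex=ey=0
for k in range(6):
    c=ctrl.move_l(tcp(.020,t,ex,ey),vel=.03,contact_N=5)
    z,f,m=state(str(c),f0)
    if not c or z<.0255: break
    ex+=np.clip(f@ax*2e-4,-.0008,.0008); ey+=np.clip(f@ay*2e-4,-.0008,.0008)
    ctrl.move_l(tcp(z+.0015,t,ex,ey),vel=.03)
print(ex,ey,f0)
E
```

```text
pre t -24.0 z 45.34 x -0.14 y 0.36 | F a 0.0 x 0.0 y 0.0 | M a -0.02 | T 18.1 j6 -81
True t -24.0 z 23.74 x 0.09 y 0.04 | F a 12.5 x -2.8 y 0.2 | M a -0.06 | T 18.8 j6 -78
0 0 [ 0.0402 -0.5696 -1.743 ]
```

```bash
python3 - <<'E'
from arb import *
f0=np.array([0.04,-.57,-1.74])
t=-24; z,f,m=state("s",f0); ctrl_z=.0237
while t<34:
    t+=6 if t<-12 else 4
    ctrl.move_l(tcp(z+.0003,t),vel=.02,ori=Rt(t))
    c=ctrl.move_l(tcp(z-.003,t),vel=.015,contact_N=4)
    z,f,m=state(str(c),f0)
    if z<.0222: break
print(ctrl.current_grip_width()*91)
E
```

```text
s t -24.0 z 23.74 x 0.09 y 0.04 | F a 12.5 x -2.8 y 0.2 | M a -0.06 | T 18.8 j6 -78
True t -18.0 z 23.23 x -0.23 y -0.21 | F a 18.9 x -1.2 y -0.6 | M a 0.07 | T 19.3 j6 -83
True t -12.0 z 22.75 x -0.22 y -0.12 | F a 19.1 x -1.6 y 0.6 | M a 0.08 | T 19.8 j6 -89
True t -8.0 z 22.17 x -0.25 y -0.14 | F a 18.1 x -1.5 y -0.4 | M a 0.06 | T 20.2 j6 -93
51.79255486797338
```

```bash
python3 - <<'E'
from arb import *
f0=np.array([0.04,-.57,-1.74])
t=-8
ctrl.command_gripper(.64); state("open",f0)
ctrl.move_l(tcp(.02405,t),vel=.03); f1=ctrl.current_contact_force()
ctrl.command_gripper(.3); state("grip",f1)
z=.02405; zc=z
while t<34:
    d=8 if t<8 else 4
    t+=d; zc+=d/30e3
    ctrl.move_l(tcp(zc+.0001,t),vel=.02,ori=Rt(t))
    zz,f,m=state("rot",f1)
    c=ctrl.move_l(tcp(zc-.0015,t),vel=.006,contact_N=3)
    zz,f,m=state(str(c),f1)
    if zz<zc-.0011: break
print(ctrl.current_grip_width()*91)
E
```

```text
open t -8.0 z 22.00 x 0.39 y 0.03 | F a 1.6 x -0.8 y -0.5 | M a -0.08 | T 20.6 j6 -93
grip t -8.0 z 24.05 x 0.02 y 0.03 | F a -0.5 x 1.2 y 0.8 | M a -0.05 | T 21.1 j6 -94
rot t -0.2 z 24.38 x 0.22 y 0.05 | F a -0.6 x 1.7 y -0.9 | M a -0.02 | T 21.4 j6 -102
True t -0.2 z 24.01 x 0.28 y 0.05 | F a 6.3 x 0.2 y -0.5 | M a -0.06 | T 21.6 j6 -102
rot t 7.7 z 24.65 x -0.03 y 0.00 | F a -0.9 x 2.0 y -0.5 | M a -0.05 | T 21.9 j6 -110
True t 7.8 z 24.21 x 0.05 y -0.00 | F a 6.1 x -1.5 y 0.7 | M a -0.08 | T 22.1 j6 -110
rot t 11.8 z 24.77 x 0.02 y -0.01 | F a -0.5 x 1.4 y -0.0 | M a -0.10 | T 22.3 j6 -114
True t 11.9 z 24.32 x 0.10 y -0.00 | F a 5.6 x -0.6 y -0.3 | M a -0.09 | T 22.5 j6 -114
rot t 15.8 z 24.86 x 0.17 y 0.06 | F a -1.4 x 1.0 y 0.2 | M a -0.06 | T 22.8 j6 -118
True t 15.9 z 24.17 x 0.33 y 0.10 | F a 2.7 x -0.8 y 0.0 | M a -0.06 | T 23.0 j6 -118
rot t 19.9 z 25.01 x 0.27 y 0.04 | F a -1.9 x 1.8 y 1.2 | M a -0.04 | T 23.3 j6 -122
False t 20.0 z 23.39 x 0.16 y 0.05 | F a -1.9 x 2.1 y 0.7 | M a -0.03 | T 23.7 j6 -122
51.89422353758923
```

```bash
python3 - <<'E'
from arb import *
f1=ctrl.current_contact_force()
t=22.5
ctrl.move_l(tcp(.0234,t),vel=.02,ori=Rt(t))
c=ctrl.move_l(tcp(.0175,t),vel=.015,contact_N=3)
z,f,m=state(str(c),f1)
E
```

```text
True t 22.5 z 18.85 x -0.04 y -0.05 | F a 8.4 x -2.6 y -1.3 | M a -0.06 | T 24.3 j6 -124
```

```bash
python3 - <<'E'
from arb import *
f1=np.array([0,0,0.]) 
t=22.5
zz=lambda t:.0190+(t-22.5)/30e3+.0004
ctrl.move_l(tcp(zz(t),t),vel=.02); z,f,m=state("up"); f1=ctrl.current_contact_force()
while t>-110:
    t-=20
    try: c=ctrl.move_l(tcp(zz(t),t),vel=.006,ori=Rt(t),contact_N=15)
    except ctrl.MotionError as e: print(e); break
    z,f,m=state(str(c),f1)
    if c or abs(m)>.3: break
print(ctrl.current_grip_width()*91)
E
```

```text
up t 22.5 z 19.28 x 0.04 y 0.01 | F a -1.9 x 0.4 y 1.2 | M a -0.11 | T 24.5 j6 -124
False t 2.7 z 18.68 x 0.12 y 0.04 | F a 1.3 x 1.6 y 0.0 | M a -0.13 | T 25.0 j6 -104
False t -17.2 z 18.05 x 0.01 y -0.01 | F a 0.6 x 0.7 y -0.7 | M a -0.07 | T 25.5 j6 -84
False t -37.2 z 17.40 x 0.02 y -0.00 | F a 1.4 x 1.1 y -1.1 | M a -0.10 | T 26.0 j6 -63
False t -57.2 z 16.76 x -0.01 y 0.01 | F a 0.6 x 0.9 y -0.3 | M a -0.06 | T 26.5 j6 -43
False t -77.2 z 16.06 x 0.04 y -0.01 | F a 0.1 x 0.2 y -1.3 | M a -0.06 | T 27.0 j6 -23
False t -97.2 z 15.40 x 0.01 y 0.02 | F a 0.0 x 0.6 y -1.2 | M a -0.03 | T 27.5 j6 -3
False t -117.2 z 14.77 x 0.03 y 0.04 | F a 0.7 x 0.6 y -1.1 | M a -0.00 | T 28.0 j6 17
51.37880997678247
```

```bash
python3 - <<'E'
from arb import *
f1=np.array([0,0,0.]); f1=ctrl.current_contact_force()
t=-117.2; m0=-.05
zz=lambda t:max(.0140,.0190+(t-22.5)/30e3+.0004)
while t>-200:
    t-=8
    c=ctrl.move_l(tcp(zz(t),t),vel=.006,ori=Rt(t))
    ctrl.sleep(.05); z,f,m=state("",f1)
    if abs(m-m0)>.45 or np.linalg.norm(f)>25: break
print(ctrl.current_grip_width()*91)
E
```

```text
t -124.9 z 14.56 x -0.05 y 0.04 | F a 3.0 x -1.3 y 0.9 | M a -0.00 | T 28.4 j6 25
 t -133.0 z 14.37 x -0.27 y -0.06 | F a 7.3 x -1.9 y -0.7 | M a 0.02 | T 28.7 j6 33
 t 219.0 z 14.29 x -0.35 y -0.10 | F a 11.4 x -0.8 y -0.9 | M a -0.06 | T 29.0 j6 41
 t 211.0 z 14.29 x -0.36 y -0.09 | F a 11.0 x -1.2 y 0.7 | M a -0.00 | T 29.4 j6 49
 t 203.0 z 14.30 x -0.38 y -0.10 | F a 12.3 x -1.4 y -1.4 | M a -0.04 | T 29.7 j6 57
 t 195.0 z 14.31 x -0.43 y -0.13 | F a 11.5 x -1.6 y -0.6 | M a -0.05 | T 30.1 j6 65
 t 187.0 z 14.26 x -0.51 y -0.15 | F a 10.3 x -1.7 y -0.6 | M a -0.11 | T 30.4 j6 73
 t 179.0 z 14.18 x -0.57 y -0.13 | F a 8.3 x -1.9 y 0.0 | M a -0.27 | T 30.8 j6 81
 t 171.1 z 14.12 x -0.46 y -0.02 | F a 7.0 x -1.3 y 0.3 | M a -0.43 | T 31.1 j6 89
 t 163.2 z 14.07 x -0.43 y -0.04 | F a 6.9 x -3.1 y -0.1 | M a -0.55 | T 31.4 j6 96
51.984717016260184
```

```bash
python3 - <<'E'
from arb import *
ctrl.command_gripper(.66); state("open")
p=ctrl.current_tool_pos(); R=ctrl.current_eef_rot()
ctrl.move_l(p+.08*a,vel=.12); state("clear")
Rv=R_of(-a,(0,1,0)); ctrl.goto(N+.07*a-.02*Rv[:,2],Rv)
pc5,im=snap("wrist","w5"); ctrl.sleep(.3); print(ctrl.current_contact_force(),ctrl.current_t())
T=np.eye(4);T[:3,:3]=ctrl.current_eef_rot();T[:3,3]=ctrl.current_tool_pos(); pn=(par,T@TN)
u,v=proj(pn,N).astype(int); print(u-80,v-60)
cv2.imwrite("pics/w5z.png",cv2.resize(im[v-60:v+60,u-80:u+80],None,fx=5,fy=5,interpolation=cv2.INTER_CUBIC))
for z in(.036,.038):
    pts=np.array([proj(pn,S+z*a-.00085*a+.026*(np.cos(t)*ax+np.sin(t)*ay)) for t in np.linspace(0,6.28,80)]); print(z,(pts.min(0)-[u-80,v-60])*5,(pts.max(0)-[u-80,v-60])*5)
print("N",(proj(pn,N)-[u-80,v-60])*5)
E
```

```text
open t 162.9 z 13.92 x 0.19 y 0.02 | F a 0.3 x -0.5 y -0.8 | M a 0.01 | T 31.8 j6 97
clear t 162.8 z 93.54 x 0.27 y 0.03 | F a -0.5 x 0.1 y -0.1 | M a 0.02 | T 32.6 j6 88
[ 0.5821  1.11   -0.338 ] 35.4
242 128
0.036 [257.7093 144.6017] [543.9648 425.6249]
0.038 [256.621  145.7392] [545.0541 428.7892]
N [400.8262 301.0321]
```

View pics/w5z.png

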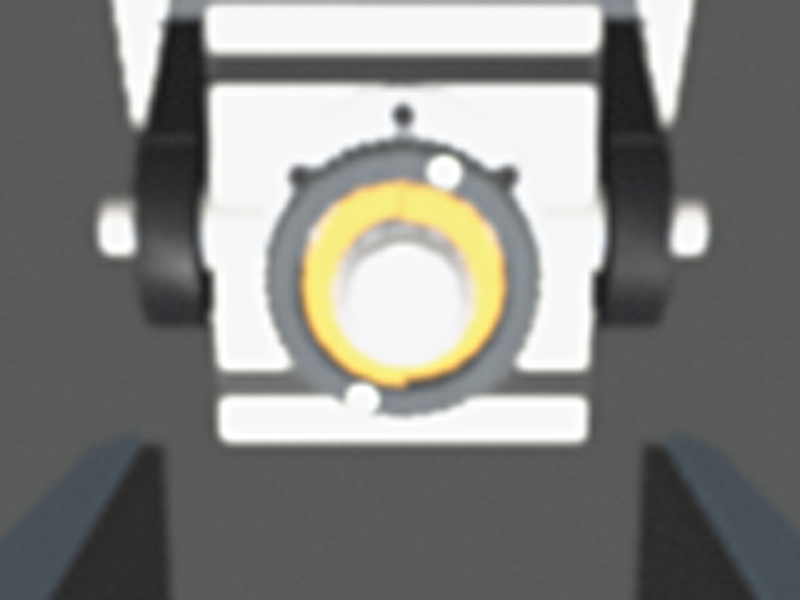

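```bash
python3 -c "
from h import *
print(ctrl.current_t()); ctrl.sign_off()"
```

```text
35.4
the job is handed in; nothing more can be done
```

The ring is on the arbor's shoulder with the nut screwed down tight on it, and I handed the job in at 35.4 s of the 72 s allowed. I got no verdict back.

- **Ring:** It slid on without force and met the shoulder with a firm push of about 7 N. The first insertion try caught on the thread until I moved about 2 mm sideways.
- **Thread start:** I turned the nut backward from about -24° while it rested on the ridges. At about 20° the resistance disappeared, and it sank to arbor z 18.9 mm, as your data predicted.
- **Clamping:** I screwed it forward about 220° from the drop. Binding began at about 195°, and the final wrist torque was about 0.55 N m, inside the 0.3 to 0.8 N m range.
- **Last checks:** The nut's lower face was at about z 13.9 to 14.1 mm. The closing picture shows it concentric on the arbor, with its dots at about -200°, so it did not slip noticeably in the grip. The fixture looks unmoved, and the tool is clear with no contact force. I did not measure the nut's clamping force on the ring or its straightness, and did not re-measure the bystanders.

**What disagreed:**
- The reported wrist-camera mounting changed by 2 to 3 mm between poses. I replaced it with a nominal value checked against the gripped parts.
- The shoulder lay about 0.85 mm lower along the axis than the camera estimate.
- My first presses on the nut reached about 19 N, and it slid about 2 mm in the grip. I let it rest and gripped it again before carrying on.

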